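# Load the block-printing bed

## Robot

A 6-joint arm with a two-finger parallel gripper is mounted at the origin on the work surface. World frame = base frame: x ahead of the robot, y to its left, z up, the work surface at z = 0. Lengths are in mm, angles in rad, forces in N, time in s.
With the tool pointing down it reaches from about 350 to 775 mm from the base axis. Payload 7.3 kg.
Tool frame: the origin (TCP) lies midway between the tips of the shut fingers; the grasp point (between the pads) lies 19 mm behind it; z points along the fingers, y is the line along which they close (so a half turn about z gives the same grasp; the last joint's range is limited). The gripper opens to 92 mm and grips with 3 to 60 N. Pads are 19 mm wide; open, the fingers measure 130 mm over their backs; the gripper's body (75 mm by 190 mm) begins 47 mm behind the grasp point.
Start: joints at [0.963, 0.342, 1.524, -0, 1.275, -0.146], TCP at [233.908, 470.034, 226.741] pointing down, gripper open.
Joint ranges: [-2.53, 2.53], [-0.77, 2.02], [0.04, 2.7], [-1, 4.14], [0.28, 2.66], [-3.11, 3.11]. Speed limits (rad/s): [2.57, 2.57, 3.14, 3.14, 3.14, 3.14].

## Interface

Orientations are given as [roll, pitch, yaw] about the fixed x, y, z axes, in that order (R = Rz(yaw) Ry(pitch) Rx(roll)).
In Python, from plant import * gives the robot as it stands.
- The arm moves only by the tool step_arm, never from a script. Its argument "deltas" is one flat list of numbers, 5 for each row, row after row: the shift along the world's x, y, z in mm, then the turn about the world's z in degrees, then the finger opening in mm, from 0 to 91.8. In form: [tx, ty, tz, turn, gripper, tx, ty, tz, turn, gripper, ...]. A call has exactly 10 rows; each row shifts and turns the commanded pose from where the row before left it; what a row does not reach is not made up. A row lasts 1/8 s, in which the tool goes at most 62.5 mm and 10.7 degrees, less where a joint would pass 70% of its speed; a pose out of reach is approached as far as the arm can. A call is refused whole if a number of a shift passes 62.5 or a number of a turn 10.7, either way. A call with a gripper value outside its range is refused whole. The fingers move at their own pace and stop on an object; the grip force is fixed at half the most. Time passes only in rows, so rows that do not move let the fingers close, or fill a call up. It gives the time, the measured TCP pose, the force, the opening and the grip force at its end, in the units of the state.
- get_obs(): the state, without advancing time (a new reading comes with each control period).
- capture(name): name is "scene" or "side" or "wrist"; returns the picture (400x640x3 uint8, red, green, blue); there is no depth.
- camera_params(name): a dict with "mtx" (3x3 intrinsics, pixels), "rvec" (rotation vector, rad) and "tvec" (3), from world to camera coordinates, as OpenCV has them. Camera axes: x right, y down, z forward; pixel columns grow to the right and rows downward; lengths in mm; the calibration is good to about 2 mm. A picture is of the moment at which its call begins: read the wrist's pose just before it. camera_params takes no time and is no camera call; for the wrist camera it gives the pose at the moment of the call.
- close_job(): hands the job in; it is judged then, once.
The state is a dict: "time": time; "joint_positions": joint angles; "dq": joint speeds; "tau": joint torques, N m; "tool_pos": TCP position; "tcp_rot": TCP orientation; "contact_force": force on the tool from outside, world axes, zero at the start; "moment": the same for the moment, N m; "grip_width": finger opening in mm; "finger_force": force on a finger pad.
Only numpy, scipy, OpenCV 4.12 (cv2) and the standard library are available. Lean on these libraries where they do the work, as an engineer would, in place of code of your own. Each camera call takes 0.05 s, during which the arm holds its last target. There are 200 camera calls.

## Task

Set up the printing bed for the class: pull the blue drawer out to its stop, take every printing block out of it and press each one, picture up, fully home in a recess of the bed so that its face is flush with the bed's top (any recess, either way round). When all of them are flush, swing the red-balled clamp lever on the bed straight up, and push the drawer shut again; leave the ink jar, the roller and the clay fish where they are.

Things in the scene. Friction and masses are not known exactly. Their poses are not given: they have to be found in the camera images.
- cab_drawer0 (a joint): how far the blue-fronted drawer is out of its fixed low grey cabinet (270 deep x 400 wide x 100 mm high), m: 0 shut, 0.170 at its stop, pulled along its own -x; about 1 N of friction. Inner floor 22 mm above the table, inside 225 (x) x 358 (y) mm; side walls' tops 78 mm, front's top 88 mm above the table
- cab_drawer0_handle (a point): middle of the drawer's steel bar handle: level bar, 120 mm long along its y, 11 mm thick, its axis 35 mm clear of the drawer front, 62 mm above the table; it moves with the drawer (x points into the cabinet). The inside of the drawer's front wall lies 56 mm towards +x from here; the cabinet's top begins 50 mm towards +x from where it is when shut
- bed: aluminium printing bed fixed on the table, 220 (x) x 200 (y) x 36 mm high, four oblong recesses in its top, the clamp lever on a dark pad at its -y side; origin under its centre. In each recess a sprung steel ball bulges 3 mm in from both short ends: a block laid in goes down only about 11 mm and rests on the balls; pressed in its middle with some 5 to 20 N it snaps past them to the floor
- slot0 (a point): centre of the mouth of recess 0 of the bed, level with the bed's top, 36 mm above the table. The recess is 69 (bed's x) x 49 (bed's y) mm and 30 mm deep, 1.5 mm loose all round a block; a block on its floor has its face level with the bed's top
- slot1 (a point): centre of the mouth of recess 1 of the bed, level with the bed's top, 36 mm above the table. The recess is 69 (bed's x) x 49 (bed's y) mm and 30 mm deep, 1.5 mm loose all round a block; a block on its floor has its face level with the bed's top
- slot2 (a point): centre of the mouth of recess 2 of the bed, level with the bed's top, 36 mm above the table. The recess is 69 (bed's x) x 49 (bed's y) mm and 30 mm deep, 1.5 mm loose all round a block; a block on its floor has its face level with the bed's top
- slot3 (a point): centre of the mouth of recess 3 of the bed, level with the bed's top, 36 mm above the table. The recess is 69 (bed's x) x 49 (bed's y) mm and 30 mm deep, 1.5 mm loose all round a block; a block on its floor has its face level with the bed's top
- clamp (a joint): angle of the bed's clamp lever, rad: 0 leaning 0.9 rad towards the bed's -x, 0.9 standing straight up (beside the white mark), 1.8 leaning 0.9 rad towards +x; it stays where it is left (stiff hinge, about 1.5 N at the ball)
- clamp_tip (a point): centre of the red ball, 26 mm across, on the end of the clamp lever, 90 mm from the hinge; the lever is a 10 mm round rod
- clamp_hinge (a point): hinge axis of the clamp lever, 56 mm above the table; the axis runs along the bed's y, 0.9 rad lever angle puts the ball straight above it. A dark plate with the white mark stands 15 mm beyond the lever's plane on the bed's -y side, up to 74 mm above the table
- block_sun: printing block, 66 (x) x 46 (y) x 30 mm high, pale wood, red face with a yellow sun on top, about 80 g; origin at the centre of its underside, z up out of the face. May be absent. Starts flat, face up in the drawer, where a 10 mm high wooden rim on the floor keeps the blocks 24 mm off the side walls, 18 mm off the front wall and no farther back than 130 mm from it
- block_house: printing block, 66 (x) x 46 (y) x 30 mm high, pale wood, blue face with a white house on top, about 80 g; origin at the centre of its underside, z up out of the face. May be absent. Starts flat, face up in the drawer, where a 10 mm high wooden rim on the floor keeps the blocks 24 mm off the side walls, 18 mm off the front wall and no farther back than 130 mm from it
- block_fish: printing block, 66 (x) x 46 (y) x 30 mm high, pale wood, orange face with a blue fish on top, about 80 g; origin at the centre of its underside, z up out of the face. May be absent. Starts flat, face up in the drawer, where a 10 mm high wooden rim on the floor keeps the blocks 24 mm off the side walls, 18 mm off the front wall and no farther back than 130 mm from it
- block_leaf: printing block, 66 (x) x 46 (y) x 30 mm high, pale wood, green face with a white leaf on top, about 80 g; origin at the centre of its underside, z up out of the face. May be absent. Starts flat, face up in the drawer, where a 10 mm high wooden rim on the floor keeps the blocks 24 mm off the side walls, 18 mm off the front wall and no farther back than 130 mm from it
- ink_jar: bystander: closed jar of ink, 60 mm across, 80 mm high, yellow with a red cap; origin under its centre
- roller: bystander: ink roller with a wooden handle lying on the table, 180 mm long; origin near its middle
- clay_fish: bystander: blue clay fish, 120 mm long, 50 wide, 30 high; origin under its centre

How it is judged (in metres and radians):
On the way, in this order (a step that is already met when the one before it is completed fails the run):
1. the drawer is pulled out to its stop (0.162 m or more) (value of joint cab_drawer0 above 0.162 m), for 0.2 s.
2. every block is home and flush in a recess (((horizontal distance between block_sun and slot0 below 0.006 m and z of block_sun in the frame of slot0 below -0.0275 m and angle between the x axis of block_sun and the x axis of slot0, either way round below 0.1 rad and angle between block_sun's own z axis and vertical below 0.08 rad) or (horizontal distance between block_sun and slot1 below 0.006 m and z of block_sun in the frame of slot1 below -0.0275 m and angle between the x axis of block_sun and the x axis of slot1, either way round below 0.1 rad and angle between block_sun's own z axis and vertical below 0.08 rad) or (horizontal distance between block_sun and slot2 below 0.006 m and z of block_sun in the frame of slot2 below -0.0275 m and angle between the x axis of block_sun and the x axis of slot2, either way round below 0.1 rad and angle between block_sun's own z axis and vertical below 0.08 rad) or (horizontal distance between block_sun and slot3 below 0.006 m and z of block_sun in the frame of slot3 below -0.0275 m and angle between the x axis of block_sun and the x axis of slot3, either way round below 0.1 rad and angle between block_sun's own z axis and vertical below 0.08 rad)) and ((horizontal distance between block_house and slot0 below 0.006 m and z of block_house in the frame of slot0 below -0.0275 m and angle between the x axis of block_house and the x axis of slot0, either way round below 0.1 rad and angle between block_house's own z axis and vertical below 0.08 rad) or (horizontal distance between block_house and slot1 below 0.006 m and z of block_house in the frame of slot1 below -0.0275 m and angle between the x axis of block_house and the x axis of slot1, either way round below 0.1 rad and angle between block_house's own z axis and vertical below 0.08 rad) or (horizontal distance between block_house and slot2 below 0.006 m and z of block_house in the frame of slot2 below -0.0275 m and angle between the x axis of block_house and the x axis of slot2, either way round below 0.1 rad and angle between block_house's own z axis and vertical below 0.08 rad) or (horizontal distance between block_house and slot3 below 0.006 m and z of block_house in the frame of slot3 below -0.0275 m and angle between the x axis of block_house and the x axis of slot3, either way round below 0.1 rad and angle between block_house's own z axis and vertical below 0.08 rad)) and ((horizontal distance between block_fish and slot0 below 0.006 m and z of block_fish in the frame of slot0 below -0.0275 m and angle between the x axis of block_fish and the x axis of slot0, either way round below 0.1 rad and angle between block_fish's own z axis and vertical below 0.08 rad) or (horizontal distance between block_fish and slot1 below 0.006 m and z of block_fish in the frame of slot1 below -0.0275 m and angle between the x axis of block_fish and the x axis of slot1, either way round below 0.1 rad and angle between block_fish's own z axis and vertical below 0.08 rad) or (horizontal distance between block_fish and slot2 below 0.006 m and z of block_fish in the frame of slot2 below -0.0275 m and angle between the x axis of block_fish and the x axis of slot2, either way round below 0.1 rad and angle between block_fish's own z axis and vertical below 0.08 rad) or (horizontal distance between block_fish and slot3 below 0.006 m and z of block_fish in the frame of slot3 below -0.0275 m and angle between the x axis of block_fish and the x axis of slot3, either way round below 0.1 rad and angle between block_fish's own z axis and vertical below 0.08 rad)) and ((horizontal distance between block_leaf and slot0 below 0.006 m and z of block_leaf in the frame of slot0 below -0.0275 m and angle between the x axis of block_leaf and the x axis of slot0, either way round below 0.1 rad and angle between block_leaf's own z axis and vertical below 0.08 rad) or (horizontal distance between block_leaf and slot1 below 0.006 m and z of block_leaf in the frame of slot1 below -0.0275 m and angle between the x axis of block_leaf and the x axis of slot1, either way round below 0.1 rad and angle between block_leaf's own z axis and vertical below 0.08 rad) or (horizontal distance between block_leaf and slot2 below 0.006 m and z of block_leaf in the frame of slot2 below -0.0275 m and angle between the x axis of block_leaf and the x axis of slot2, either way round below 0.1 rad and angle between block_leaf's own z axis and vertical below 0.08 rad) or (horizontal distance between block_leaf and slot3 below 0.006 m and z of block_leaf in the frame of slot3 below -0.0275 m and angle between the x axis of block_leaf and the x axis of slot3, either way round below 0.1 rad and angle between block_leaf's own z axis and vertical below 0.08 rad))), for 0.3 s.
3. after that, the clamp lever stands straight up (value of joint clamp between 0.76 and 1.04 rad), for 0.2 s.
At the end, for the whole second after the job is handed in: every block present lies picture up in a recess, within 6 mm of its centre, within 0.1 rad of its direction (either way round) and within 2.5 mm of flush, at rest; the clamp lever is within 0.14 rad of upright; the drawer is no more than 15 mm open (all of step 2 and all of step 3 and value of joint cab_drawer0 below 0.015 m and linear speed of each of block_sun, block_house, block_fish, block_leaf below 0.03 m/s); the robot touches nothing.
It fails at once if the ink jar is moved more than 40 mm (distance of ink_jar from where it was at the start of the episode above 0.04 m).
It fails at once if the roller is moved more than 40 mm (distance of roller from where it was at the start of the episode above 0.04 m).
It fails at once if the clay fish is moved more than 40 mm (distance of clay_fish from where it was at the start of the episode above 0.04 m).
Of block_sun, block_house, block_fish, block_leaf only 2 to 4 are there at a start; the rules pass over those that are not, and their reading is None.
At some moment in a run one of block_sun, block_house, block_fish, block_leaf may be knocked a few centimetres aside while the robot is not near it.
Once in a run the grip may slacken for a moment while it holds something.
It also fails if it takes over 210 s, if anything falls off the work surface, if the arm or the gripper's body presses on something with over 40 N, if the wrist force passes 120 N, or if a joint passes its speed limit or range.

## Working session

There is one attempt and no reset: what is moved stays moved. The work goes in short steps, Python scripts to look and compute and a tool call to move; the robot and the scene stay as the last step left them, time stands still between calls to the robot, and variables do not carry over. Pictures are saved under pics/ and viewed, at most 14 in all, crops included, and the job is handed in when it is done.

Besides the shell and the picture viewer there is one more tool, called after "Emit:" as name(argument=value, ...) on one line, values as JSON. step_arm: Moves the arm, as the interface text tells. Its arguments: {"type":"object","properties":{"deltas":{"type":"array","items":{"type":"number"}}},"required":["deltas"]}

```bash
mkdir -p pics; cat > h.py <<'E'
from plant import *
import numpy as np, cv2
def save(n,f):
    im=capture(n); cv2.imwrite('pics/'+f,cv2.cvtColor(im,cv2.COLOR_RGB2BGR)); return im
def ray(n,uv,z,p=None):
    p=p or camera_params(n); R=cv2.Rodrigues(np.array(p['rvec'],float))[0]; t=np.array(p['tvec'],float).ravel()
    uv=np.atleast_2d(np.array(uv,float)); K=np.array(p['mtx'],float)
    d=np.c_[uv,np.ones(len(uv))]@np.linalg.inv(K).T@R; c=-R.T@t
    return c+d*((z-c[2])/d[:,2])[:,None]
def proj(n,P,p=None):
    p=p or camera_params(n)
    return cv2.projectPoints(np.atleast_2d(np.array(P,float)),np.array(p['rvec'],float),np.array(p['tvec'],float),np.array(p['mtx'],float),None)[0].reshape(-1,2)
E
python3 - <<'E'
from h import *
np.set_printoptions(precision=2,suppress=True)
for n in('scene','side','wrist'):
    save(n,n+'0.png'); p=camera_params(n);R=cv2.Rodrigues(np.array(p['rvec'],float))[0]
    print(n,-R.T@np.array(p['tvec']).ravel(),R[2])
print(get_obs())
E
```

```text
scene [1140.6   376.87 1015.62] [-0.48 -0.4  -0.78]
side [  120.39 -1102.75  1141.51] [ 0.29  0.67 -0.69]
wrist [161.77 504.98 383.76] [ 0.26 -0.13 -0.96]
{'time': 0.15, 'joint_positions': array([ 0.96,  0.34,  1.52,  0.  ,  1.28, -0.15]), 'dq': array([ 0., -0., -0.,  0., -0., -0.]), 'tau': array([  0.  , -43.15, -24.44,   0.07,   0.05,  -0.  ]), 'tool_pos': array([233.73, 469.78, 226.22]), 'tcp_rot': array([-3.14, -0.  ,  2.68]), 'contact_force': array([-0.62,  0.08, -0.39]), 'moment': array([-0.03, -0.01, -0.03]), 'finger_force': 0.0, 'grip_width': 91.47764240304936}
```

View pics/scene0.png

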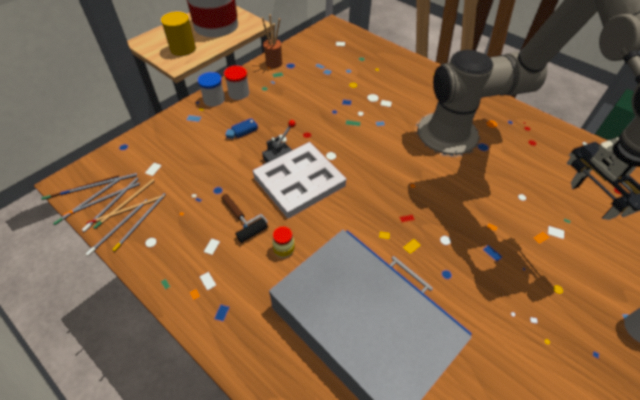

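View pics/side0.png

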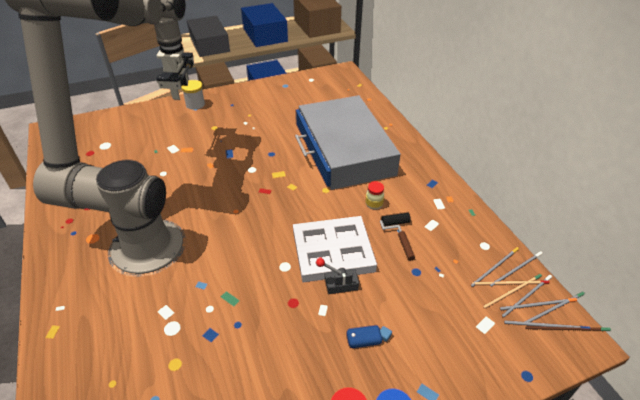

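Scene: handle from (393,262) to (429,289), bed around (299,178), jar (283,241). In the side view the bed is around (334,248) and the red ball is at (320,263). I'll zoom in for exact corners.

```bash
python3 - <<'E'
import cv2
a=cv2.imread('pics/scene0.png')[100:300,220:480]; cv2.imwrite('pics/c1.png',cv2.resize(a,None,fx=3,fy=3,interpolation=cv2.INTER_CUBIC))
a=cv2.imread('pics/side0.png')[90:300,280:430]; cv2.imwrite('pics/c2.png',cv2.resize(a,None,fx=2.8,fy=2.8,interpolation=cv2.INTER_CUBIC))
E
```

```text
(no output)
```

View pics/c1.png

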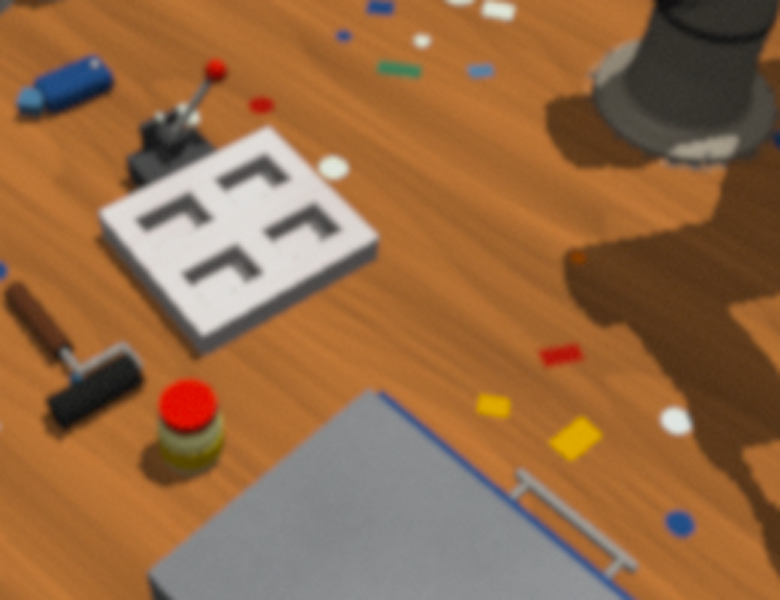

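View pics/c2.png

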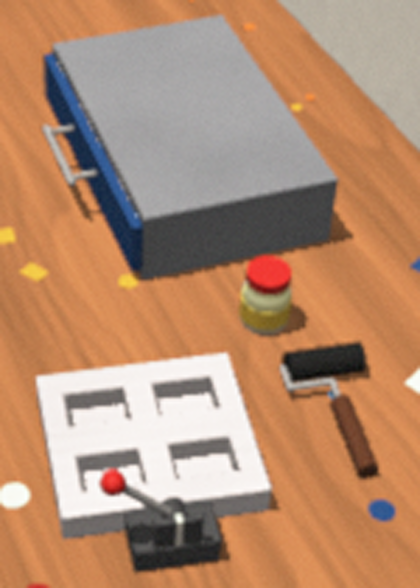

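c1 shows the bed's top corners at (268,128), (378,237), (203,337) and (101,213), and the handle from (520,473) to (630,568). c2 shows the bed corners at (37,376), (228,354), (268,490) and (62,517), and the handle from (47,129) to (73,180).

```bash
python3 - <<'E'
from h import *
np.set_printoptions(precision=1,suppress=True)
f1=lambda q:np.array(q)/3+[220,100]
f2=lambda q:np.array(q)/2.8+[280,90]
A=ray('scene',f1([(268,128),(378,237),(203,337),(101,213)]),36); B=ray('side',f2([(37,376),(228,354),(268,490),(62,517)]),36)
print(A[:,:2],A.mean(0));print(B[:,:2],B.mean(0))
H=ray('scene',f1([(520,473),(630,568)]),62);G=ray('side',f2([(47,129),(73,180)]),62)
print(H[:,:2],H.mean(0));print(G[:,:2],G.mean(0))
print('cabcorner',ray('scene',f1([(375,392)]),100), ray('side',f2([(55,48),(143,218),(333,182),(222,17)]),100))
print('jar',ray('scene',f1([(189,405)]),80),ray('side',f2([(268,272)]),80))
# ball by two views
def tri(a,b):
    P0=[ray('scene',[a],z)[0] for z in(0,200)];P1=[ray('side',[b],z)[0] for z in(0,200)]
    d=P0[1]-P0[0];e=P1[1]-P1[0];M=np.c_[d,-e];s=np.linalg.lstsq(M,P1[0]-P0[0],rcond=None)[0]
    return (P0[0]+d*s[0]),(P1[0]+e*s[1])
print('ball',tri(f1((215,70)),f2((113,482))))
E
```

```text
[[ 394.8 -308. ]
 [ 437.6 -114. ]
 [ 652.6 -159.2]
 [ 607.9 -352.2]] [ 523.2 -233.3   36. ]
[[ 439.6 -118.2]
 [ 654.  -167.8]
 [ 606.7 -360.5]
 [ 396.2 -312.2]] [ 524.1 -239.7   36. ]
[[585.8 165.8]
 [599.2 287.3]] [592.5 226.6  62. ]
[[599.1 279.5]
 [592.2 164.6]] [595.7 222.1  62. ]
cabcorner [[626.2  30.8 100. ]] [[658.2 404.2 100. ]
 [627.4  20.8 100. ]
 [873.9  -3.4 100. ]
 [910.9 391.4 100. ]]
jar [[737.1 -91.9  80. ]] [[ 734.7 -102.2   80. ]]
ball (array([ 432.3, -349.8,  121. ]), array([ 435.4, -352. ,  120.3]))
```

Emit:
step_arm(deltas=[40,-27,-12,-7.6,24,40,-27,-12,-7.6,24,40,-27,-12,-7.6,24,40,-27,-12,-7.6,24,40,-27,-12,-7.6,24,40,-27,-12,-7.6,24,40,-27,-12,-7.6,24,40,-27,-12,-7.6,24,40,-27,-12,-7.6,24,0,-3,0,0,24])

```text
time: 1.4
tool_pos: [595.5, 221.4, 116.7]
tcp_rot: [-3.14, 0.001, 1.482]
contact_force: [-0.4, 0.1, -0.2]
grip_width: 24.0
finger_force: 0.0
```

```bash
python3 - <<'E'
from h import *
np.set_printoptions(precision=1,suppress=True)
o=get_obs();print(o['tool_pos'],o['tcp_rot'],o['grip_width'])
p=camera_params('wrist');save('wrist','w1.png')
print(proj('wrist',[[594-5,224-60,62],[594+5,224+60,62]],p)); np.save('p1.npy',np.r_[np.ravel(p['rvec']),np.ravel(p['tvec'])])
E
```

```text
[595.5 221.4 116.7] [-3.1  0.   1.5] 24.03042759357292
[[317.4 281.7]
 [316.2 132.6]]
```

View pics/w1.png

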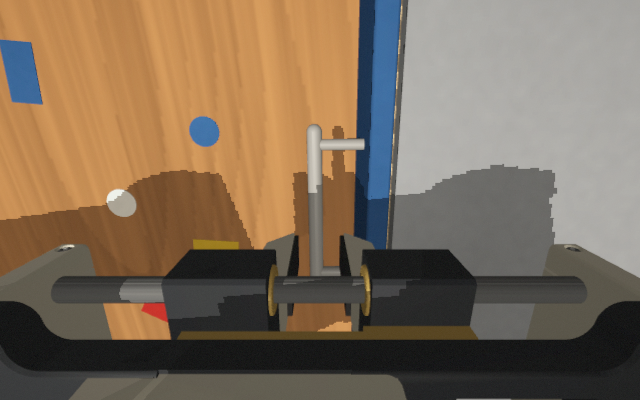

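The wrist view shows the bar at column ≈316 between the open fingers (293 to 345), so I'll go down, grip and pull.

Emit:
step_arm(deltas=[-3,4,-15,0,24,0,0,-18,0,24,0,0,-18,0,24,0,0,-18,0,24,0,0,0,0,24,0,0,0,0,5,0,0,0,0,5,0,0,0,0,5,0,0,0,0,5,0,0,0,0,5])

```text
time: 2.7
tool_pos: [591.5, 228.1, 50.5]
tcp_rot: [3.14, -0.001, 1.486]
contact_force: [1.2, -0.5, 4.1]
grip_width: 10.0
finger_force: 30.0
```

Emit:
step_arm(deltas=[-10,0.9,0,0,5,-20,1.7,0,0,5,-25,2.2,0,0,5,-25,2.2,0,0,5,-25,2.2,0,0,5,-25,2.2,0,0,5,-22,1.9,0,0,5,-14,1.2,0,0,5,-5,0.5,0,0,5,0,0,0,0,5])

```text
time: 3.95
tool_pos: [423.8, 241.3, 50.5]
tcp_rot: [3.133, 0.001, 1.487]
contact_force: [15.8, -12.7, -3.1]
grip_width: 10.2
finger_force: 30.0
```

Emit:
step_arm(deltas=[0,0,0,0,24,0,0,0,0,24,0,0,20,0,24,0,0,30,0,50,0,0,40,0,91,25,-13,40,0,91,25,-13,40,0,91,30,-17,40,0,91,40,-23,40,0,91,0,0,0,0,91])

```text
time: 5.2
tool_pos: [542.1, 176.0, 301.8]
tcp_rot: [3.137, -0.001, 1.484]
contact_force: [-0.5, 0.2, -0.2]
grip_width: 88.6
finger_force: 0.0
```

```bash
cat > blk.py <<'E'
from h import *
def cab(): pass
HX,HY,YAW=423.8,241.3,-0.083   # open handle
def drawer(P):
    d=np.atleast_2d(P)[:,:2]-[HX,HY]; c,s=np.cos(YAW),np.sin(YAW)
    return np.c_[d[:,0]*c+d[:,1]*s,-d[:,0]*s+d[:,1]*c]
def blocks(n,z,p,im,roi=None):
    hsv=cv2.cvtColor(im,cv2.COLOR_RGB2HSV);out=[]
    m=(hsv[...,1]>70)&(hsv[...,2]>50)
    for name,lo,hi in(('red',0,6),('red2',170,180),('orange',7,16),('yellow',20,34),('green',40,88),('blue',95,130)):
        k=((hsv[...,0]>=lo)&(hsv[...,0]<=hi)&(hsv[...,1]>100)&(hsv[...,2]>50)).astype(np.uint8)
        for c in cv2.findContours(k,0,1)[0]:
            if cv2.contourArea(c)<150: continue
            h=ray(n,c.reshape(-1,2),z,p)[:,:2].astype(np.float32)
            (cx,cy),(w,l),a=cv2.minAreaRect(h)
            if w<l: w,l,a=l,w,a+90
            out.append((name,np.round([cx,cy,w,l,(a+90)%180-90],1),np.round(c.reshape(-1,2).mean(0))))
    return out
E
python3 - <<'E'
from blk import *
p=camera_params('wrist');o=get_obs();im=save('wrist','w2.png')
print(o['tool_pos'])
for b in blocks('wrist',52,p,im):print(*b,drawer(b[1][:2]))
E
```

```text
[542.13181087 175.96606841 301.75430135]
red [426.6 118.8  37.8  19.4 -35.7] [242. 213.] [[  12.94619097 -121.84615767]]
orange [516.5 -81.3 372.4  71.5  -5.2] [315. 319.] [[ 119.12594562 -313.80417314]]
orange [437.9 236.   94.7  24.4  85.6] [237. 129.] [[14.49085552 -4.11279786]]
orange [554.6 324.3  61.7   5.6   0.6] [318.  50.] [[123.46862498  93.55820993]]
orange [951.  124.6 358.7  84.7 -77.1] [624. 160.] [[535.06008443 -72.59088128]]
orange [550.8 217.8 322.4 141.4  85.8] [304. 159.] [[128.51106085 -12.89019937]]
orange [366.4 209.2 583.4 373.9  -6.6] [174. 161.] [[-54.54115719 -36.7482268 ]]
yellow [ 728.7 -123.3  485.1   26.7   -5.2] [448. 334.] [[ 334.07744111 -338.06720241]]
yellow [770.6 -44.9  99.1  36.8 -80.5] [473. 287.] [[ 369.33346817 -256.46338782]]
yellow [282.6  -0.8  98.6  37.7  70.7] [165. 287.] [[-120.64267941 -252.97271376]]
green [5.540e+02 3.489e+02 5.870e+01 3.930e+01 5.000e-01] [316.  27.] [[120.83123402 118.02378102]]
blue [544.9 106.9  32.3  20.3  -5.1] [323. 214.] [[ 131.82550684 -123.8975615 ]]
blue [372.1 341.   42.8  22.2  80.2] [170.  49.] [[-59.78762364  95.07060566]]
blue [456.6 202.9 366.5  16.9  85.6] [253. 135.] [[ 35.87062707 -35.54853181]]
```

View pics/w2.png

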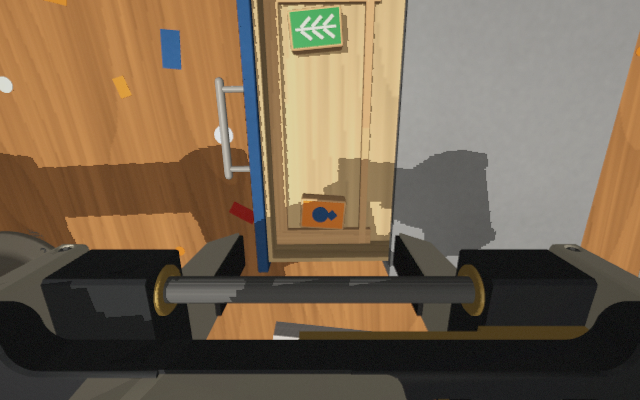

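The wrist view shows two blocks: the green leaf at (316,28) and the orange fish at (323,213). The rest of the drawer is empty. Next I'll measure the fish with a window around it.

```bash
python3 - <<'E'
from blk import *
p=camera_params('wrist');im=cv2.cvtColor(cv2.imread('pics/w2.png'),cv2.COLOR_BGR2RGB)
x0,y0=285,185
hsv=cv2.cvtColor(im,cv2.COLOR_RGB2HSV)[y0:245,x0:365]
for r in (15,22,28,35,42,46): print([tuple(int(v) for v in hsv[r,c]) for c in (8,14,20,25,50,57,62)])
k=((hsv[...,1]>205)&(hsv[...,2]>60)).astype(np.uint8)
for c in cv2.findContours(k,0,1)[0]:
    if cv2.contourArea(c)>100:
        print(cv2.boundingRect(c),cv2.contourArea(c)); print(cv2.minAreaRect(ray('wrist',c.reshape(-1,2)+[x0,y0],52,p)[:,:2].astype(np.float32)))
E
```

```text
[(22, 77, 222), (22, 78, 222), (20, 117, 222), (19, 102, 220), (16, 125, 114), (15, 124, 105), (18, 104, 142)]
[(18, 106, 154), (18, 104, 152), (14, 207, 166), (13, 205, 167), (14, 199, 169), (13, 198, 169), (18, 104, 142)]
[(19, 104, 154), (18, 104, 154), (13, 198, 167), (13, 204, 165), (7, 125, 118), (14, 200, 168), (18, 104, 145)]
[(19, 106, 152), (19, 104, 154), (13, 206, 165), (13, 203, 167), (13, 198, 167), (14, 183, 166), (19, 104, 145)]
[(18, 107, 146), (18, 108, 146), (15, 128, 118), (16, 121, 133), (13, 189, 167), (14, 139, 149), (16, 123, 104)]
[(16, 120, 145), (16, 123, 147), (16, 119, 146), (16, 118, 147), (16, 123, 145), (16, 121, 145), (16, 120, 145)]
```

```bash
python3 - <<'E'
from blk import *
p=camera_params('wrist');im=cv2.cvtColor(cv2.imread('pics/w2.png'),cv2.COLOR_BGR2RGB)
x0,y0=285,185
hsv=cv2.cvtColor(im,cv2.COLOR_RGB2HSV)[y0:245,x0:365]
k=((hsv[...,1]>170)&(hsv[...,2]>60)).astype(np.uint8)
for c in cv2.findContours(k,0,1)[0]:
    if cv2.contourArea(c)>100:
        q=ray('wrist',c.reshape(-1,2)+[x0,y0],52,p)[:,:2].astype(np.float32)
        print(cv2.boundingRect(c),cv2.contourArea(c),cv2.minAreaRect(q))
        r=cv2.minAreaRect(q);print(cv2.boxPoints(r),drawer(r[0]))
E
```

```text
(17, 16, 42, 28) 968.5 ((539.0101318359375, 107.23516845703125), (39.611209869384766, 59.40017318725586), 81.22457885742188)
[[506.63614   92.192505]
 [565.34094   83.13031 ]
 [571.38416  122.27783 ]
 [512.6793   131.34003 ]] [[ 125.92812763 -124.05184483]]
```

Emit:
step_arm(deltas=[0,-8,-18,9.6,91,0,-8,-18,9.6,91,0,-8,-18,9.6,91,0,-8,-18,9.6,91,0,-8,-18,9.6,91,0,-8,-18,9.6,91,0,-7,-18,9.6,75,-1,-7,-18,9.6,58,-1,-7,-18,9.6,58,0,0,0,0,58])

```text
time: 6.5
tool_pos: [534.7, 108.7, 135.3]
tcp_rot: [-3.141, -0.007, 2.993]
contact_force: [-0.4, 1.0, 0.2]
grip_width: 59.2
finger_force: 0.0
```

```bash
cat >> blk.py <<'E'
def face(im,p,z,hlo,hhi,smin,roi=(0,0,640,400),vmin=60):
    x0,y0,x1,y1=roi
    hsv=cv2.cvtColor(im,cv2.COLOR_RGB2HSV)[y0:y1,x0:x1]
    k=((hsv[...,0]>=hlo)&(hsv[...,0]<=hhi)&(hsv[...,1]>smin)&(hsv[...,2]>vmin)).astype(np.uint8)
    c=max(cv2.findContours(k,0,1)[0],key=cv2.contourArea).reshape(-1,2)+[x0,y0]
    q=ray('wrist',c,z,p)[:,:2].astype(np.float32)
    (cx,cy),(w,l),a=cv2.minAreaRect(q)
    if w<l:w,l,a=l,w,a+90
    return c.min(0),c.max(0),np.round([cx,cy,w,l,(a+90)%180-90],1)
E
python3 - <<'E'
from blk import *
o=get_obs();p=camera_params('wrist');im=save('wrist','w3.png')
print(o['tool_pos'],o['tcp_rot'],proj('wrist',[[539,107,52]],p))
print(face(im,p,52,8,18,170))
E
```

```text
[534.65946714 108.65068094 135.27374821] [-3.14064888 -0.0067443   2.99293935] [[318.78406081 211.44184487]]
(array([296, 182]), array([341, 246]), array([542.3, 106.1,  59.3,  39.5,  -9.1]))
```

View pics/w3.png

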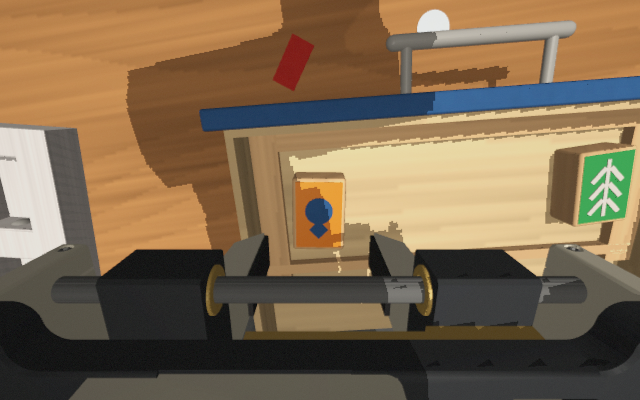

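The fish face lies at rows 182–246, cols 296–341, which gives about (541.5,107) at -9°. I'll descend to just above it.

Emit:
step_arm(deltas=[3,-0.5,-10,-0.6,58,3.5,-0.5,-15,0,58,0,0,-15,0,58,0,0,-15,0,58,0,0,-10,0,58,0,0,-8,0,58,0,0,0,0,58,0,0,0,0,58,0,0,0,0,58,0,0,0,0,58])

```text
time: 7.8
tool_pos: [544.6, 107.0, 65.1]
tcp_rot: [3.141, 0.001, 2.983]
contact_force: [1.2, -1.1, 1.4]
grip_width: 57.9
finger_force: 0.0
```

Emit:
step_arm(deltas=[-3,0,-9,0,58,0,0,-10,0,58,0,0,-10,0,58,0,0,0,0,58,0,0,0,0,58,0,0,0,0,40,0,0,0,0,40,0,0,0,0,40,0,0,0,0,40,0,0,0,0,40])

```text
time: 9.05
tool_pos: [541.7, 107.1, 36.0]
tcp_rot: [3.141, 0.001, 2.983]
contact_force: [1.1, -0.2, 4.5]
grip_width: 46.1
finger_force: 30.0
```

Emit:
step_arm(deltas=[0,0,25,0,40,0,0,45,0,40,0,0,45,0,40,3,-45,0,-0.6,40,3,-50,0,-0.6,40,3,-50,0,-0.6,40,3,-50,0,-0.6,40,3,-50,0,-0.6,40,4,-50,0,-0.6,40,0,0,0,0,40])

```text
time: 10.3
tool_pos: [560.0, -191.4, 150.0]
tcp_rot: [-3.141, -0.001, 2.916]
contact_force: [-0.1, 0.1, -1.6]
grip_width: 46.0
finger_force: 30.0
```

Emit:
step_arm(deltas=[0,0,0,0,40,0,0,0,0,40,0,0,0,0,40,0,0,0,0,40,0,0,0,0,40,0,0,0,0,40,0,0,0,0,40,0,0,0,0,40,0,0,0,0,40,0,0,0,0,40])

```text
time: 11.55
tool_pos: [560.4, -188.0, 150.7]
tcp_rot: [3.141, 0.0, 2.921]
contact_force: [0.7, 0.1, -0.7]
grip_width: 45.7
finger_force: 30.0
```

```bash
python3 - <<'E'
from blk import *
o=get_obs();p=camera_params('wrist');im=save('wrist','w4.png')
print(o['tool_pos'],o['tcp_rot'],o['grip_width'])
E
```

```text
[ 560.40641259 -187.98752121  150.73478933] [3.14148006e+00 2.26887784e-05 2.92059671e+00] 45.71181276851608
```

View pics/w4.png

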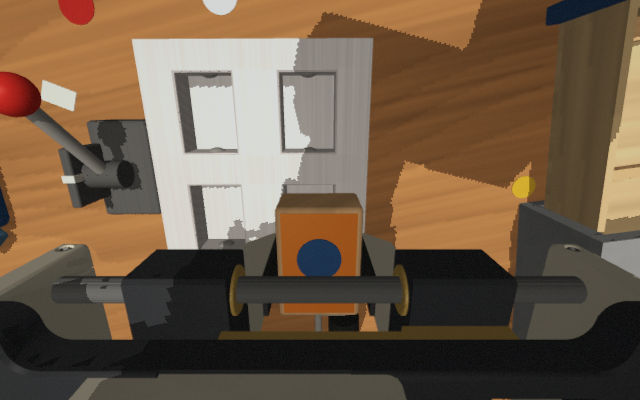

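The wrist view shows the near +y recess mouth at (279,72), (336,72), (337,152) and (280,152). The other -x recess spans 174–238 × 72–152, and the held fish block is square in the fingers.

```bash
python3 - <<'E'
from blk import *
np.set_printoptions(precision=1,suppress=True)
p=camera_params('wrist');im=cv2.cvtColor(cv2.imread('pics/w4.png'),cv2.COLOR_BGR2RGB)
A=ray('wrist',[(279,72),(336.5,72),(337,152),(280,152.5)],36,p)[:,:2]
B=ray('wrist',[(174,72),(235,72),(238,151),(183,152.5)],36,p)[:,:2]
C=ray('wrist',[(134,39),(372.5,38.5)],36,p)[:,:2]
for Q in(A,B):
    print(Q.mean(0)); e=np.diff(np.r_[Q,Q[:1]],axis=0); print(e,np.hypot(*e.T),np.degrees(np.arctan2(e[:,1],e[:,0])))
e=C[1]-C[0];print(C,np.hypot(*e),np.degrees(np.arctan2(e[1],e[0])))
hsv=cv2.cvtColor(im,cv2.COLOR_RGB2HSV)
k=((hsv[...,0]>=8)&(hsv[...,0]<=15)&(hsv[...,1]>190)).astype(np.uint8)
for r in(215,230,265):
    x=np.where(k[r,250:390])[0]+250; print(r,x.min(),x.max())
for c in(290,348):
    x=np.where(k[190:330,c])[0]+190; print(c,x.min(),x.max())
t=get_obs()['tool_pos']
F=ray('wrist',[(278,209),(360,209),(357,313),(279,313)],t[2]+16,p)[:,:2];print(F,F.mean(0),t)
E
```

```text
[ 484.4 -181.6]
[[ 10.7  47.8]
 [ 66.7 -13.3]
 [-11.  -51.3]
 [-66.4  16.8]] [49.  68.  52.5 68.5] [  77.3  -11.2 -102.1  165.8]
[ 464.7 -268.5]
[[ 11.4  50.8]
 [ 64.8 -17.5]
 [ -9.8 -49.9]
 [-66.5  16.6]] [52.  67.2 50.8 68.5] [  77.3  -15.1 -101.1  166. ]
[[ 395.1 -308.6]
 [ 438.  -116. ]] 197.3246824463358 77.44430068138159
215 281 357
230 281 356
265 283 355
290 214 312
348 214 311
[[ 525.1 -202.1]
 [ 534.2 -161.5]
 [ 595.6 -174.4]
 [ 585.9 -217.8]] [ 560.2 -188.9] [ 560.4 -188.   150.7]
```

Emit:
step_arm(deltas=[-20,2,-5,0,40,-25,2,-15,0,40,-20,2,-20,0,40,-11,0.4,-20,0,40,0,0,-20,0,40,0,0,-15,0,40,0,0,0,0,40,0,0,0,0,40,0,0,0,0,40,0,0,0,0,40])

```text
time: 12.85
tool_pos: [484.7, -181.7, 56.2]
tcp_rot: [-3.141, 0.001, 2.921]
contact_force: [-0.6, 1.2, -0.1]
grip_width: 45.7
finger_force: 30.0
```

```bash
python3 - <<'E'
from blk import *
o=get_obs();p=camera_params('wrist');im=save('wrist','w5.png')
print(o['tool_pos'],o['tcp_rot'],o['grip_width'])
E
```

```text
[ 484.70914399 -181.68795098   56.2431591 ] [-3.14140578e+00  9.54447638e-04  2.92073544e+00] 45.684244687437456
```

View pics/w5.png

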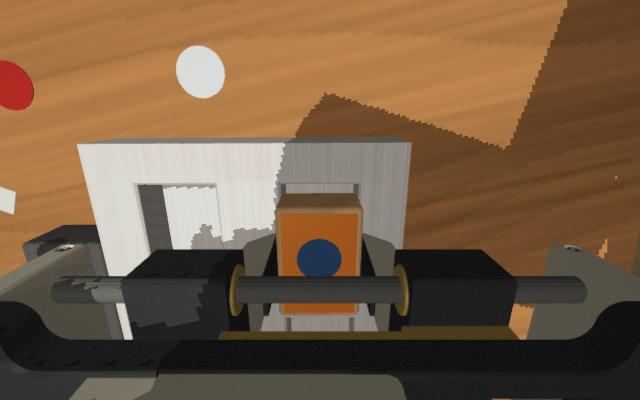

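The recess edges at columns 281/358 line up with the block (277–362). I'll lower it gently.

Emit:
step_arm(deltas=[0,0,-3,0,40,0,0,-3,0,40,0,0,-2,0,40,0,0,-2,0,40,0,0,-2,0,40,0,0,-2,0,40,0,0,0,0,40,0,0,0,0,40,0,0,0,0,40,0,0,0,0,40])

```text
time: 14.15
tool_pos: [484.4, -181.6, 41.8]
tcp_rot: [3.142, 0.0, 2.921]
contact_force: [-1.3, -0.2, -1.1]
grip_width: 45.5
finger_force: 30.0
```

Emit:
step_arm(deltas=[0,0,-2,0,40,0,0,0,0,62,0,0,0,0,62,0,0,0,0,62,0,0,20,0,62,0,0,25,0,30,0,0,0,0,0,0,0,0,0,0,0,0,0,0,0,0,0,0,0,0])

```text
time: 15.4
tool_pos: [484.0, -181.4, 84.0]
tcp_rot: [3.141, -0.001, 2.921]
contact_force: [0.1, -0.6, 0.3]
grip_width: 16.4
finger_force: 0.0
```

Emit:
step_arm(deltas=[0,0,-10,0,0,0,0,-10,0,0,0,0,-6,0,0,0,0,-4,0,0,0,0,-4,0,0,0,0,-4,0,0,0,0,-4,0,0,0,0,-3,0,0,0,0,0,0,0,0,0,0,0,0])

```text
time: 16.65
tool_pos: [484.0, -181.4, 39.5]
tcp_rot: [3.141, -0.001, 2.921]
contact_force: [-0.3, -0.3, -0.5]
grip_width: 0.2
finger_force: 0.0
```

Emit:
step_arm(deltas=[0,0,-2,0,0,0,0,-1,0,0,0,0,-1,0,0,0,0,-1,0,0,0,0,0,0,0,0,0,0,0,0,0,0,0,0,0,0,0,0,0,0,0,0,0,0,0,0,0,0,0,0])

```text
time: 17.9
tool_pos: [484.5, -181.4, 36.2]
tcp_rot: [-3.142, 0.001, 2.921]
contact_force: [-3.1, 2.7, 16.9]
grip_width: 0.2
finger_force: 8.1
```

The block is flush: the fingers meet 17 N at z=36.2. Now the leaf.

Emit:
step_arm(deltas=[0,0,20,0,0,0,0,42,0,0,0,0,42,0,30,10,50,0,1.3,60,10,60,0,2,58,10,60,0,2,58,10,60,0,2,58,10,60,0,2,58,10,60,0,2,58,10,60,0,1.8,58])

```text
time: 19.15
tool_pos: [554.3, 230.4, 138.4]
tcp_rot: [-3.141, -0.0, -3.133]
contact_force: [1.6, -0.3, 0.8]
grip_width: 57.8
finger_force: 0.0
```

Emit:
step_arm(deltas=[2,60,0,0,58,0,61,0,0,58,0,0,0,0,58,0,0,0,0,58,0,0,0,0,58,0,0,0,0,58,0,0,0,0,58,0,0,0,0,58,0,0,0,0,58,0,0,0,0,58])

```text
time: 20.4
tool_pos: [556.4, 349.5, 138.8]
tcp_rot: [3.141, 0.0, -3.134]
contact_force: [0.2, 0.1, 0.7]
grip_width: 58.0
finger_force: 0.0
```

```bash
python3 - <<'E'
from blk import *
o=get_obs();p=camera_params('wrist');im=save('wrist','w6.png')
print(o['tool_pos'],o['tcp_rot'],o['grip_width'],proj('wrist',[[556,350,52]],p))
print(face(im,p,52,40,88,100))
E
```

```text
[556.38669145 349.46789085 138.76237828] [ 3.14146481e+00  3.94690565e-05 -3.13380201e+00] 58.038503672859854 [[320.38795919 204.31191887]]
(array([297, 169]), array([343, 233]), array([5.540e+02, 3.493e+02, 5.850e+01, 3.950e+01, 3.000e-01]))
```

View pics/w6.png

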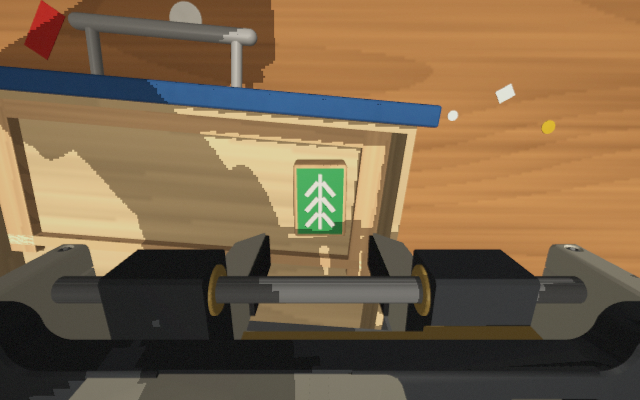

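The leaf is at cols 297–343, rows 169–233, i.e. about (555,349.5) at 0.3°, centred between the fingers. I'll grasp it.

Emit:
step_arm(deltas=[-1.4,0,-15,0,58,0,0,-20,0,58,0,0,-20,0,58,0,0,-18,0,58,0,0,-12,0,58,0,0,-10,0,58,0,0,-8,0,58,0,0,0,0,58,0,0,0,0,58,0,0,0,0,58])

```text
time: 21.7
tool_pos: [555.3, 349.6, 36.3]
tcp_rot: [3.141, 0.001, -3.134]
contact_force: [-0.4, 0.7, 0.5]
grip_width: 57.8
finger_force: 0.0
```

Emit:
step_arm(deltas=[0,0,0,0,40,0,0,0,0,40,0,0,0,0,40,0,0,0,0,40,0,0,0,0,40,0,0,25,0,40,0,0,45,0,40,0,0,43,0,40,0,0,0,0,40,0,0,0,0,40])

```text
time: 22.95
tool_pos: [554.5, 349.1, 147.8]
tcp_rot: [-3.141, -0.001, -3.134]
contact_force: [-0.4, 0.7, -1.0]
grip_width: 45.9
finger_force: 30.0
```

Emit:
step_arm(deltas=[9,-50,0,-1.3,40,9,-57,0,-1.3,40,9,-57,0,-1.3,40,9,-57,0,-1.3,40,9,-57,0,-1.3,40,10,-57,0,-1.3,40,10,-57,0,-1.3,40,10,-57,0,-1.3,40,10,-57,0,-1.3,40,10,-57,0,-1.4,40])

```text
time: 24.2
tool_pos: [649.2, -215.1, 146.3]
tcp_rot: [3.141, -0.004, 2.92]
contact_force: [0.7, 0.6, -0.3]
grip_width: 45.9
finger_force: 30.0
```

Emit:
step_arm(deltas=[0,0,0,0,40,0,0,0,0,40,0,0,0,0,40,0,0,0,0,40,0,0,0,0,40,0,0,0,0,40,0,0,0,0,40,0,0,0,0,40,0,0,0,0,40,0,0,0,0,40])

```text
time: 25.45
tool_pos: [650.0, -213.6, 148.7]
tcp_rot: [3.141, -0.0, 2.921]
contact_force: [0.2, 0.4, -1.0]
grip_width: 45.6
finger_force: 30.0
```

```bash
python3 - <<'E'
from blk import *
np.set_printoptions(precision=1,suppress=True)
o=get_obs();p=camera_params('wrist');im=save('wrist','w7.png');t=o['tool_pos']
print(t,o['tcp_rot'],o['grip_width'])
print('fish',face(im,p,36,8,15,170,(240,0,420,190)),'leaf',face(im,p,t[2]+16,40,88,100))
print(proj('wrist',[[583.2,-203.6,36],[484.4,-181.6,36]],p))
E
```

```text
[ 650.  -213.6  148.7] [ 3.1 -0.   2.9] 45.60074352703413
fish (array([288,   0]), array([336,  33]), array([ 501.7, -186.9,   39. ,   23.3,   77.3])) leaf (array([280, 210]), array([357, 275]), array([ 638. , -211.8,   39.8,   37.6,   77.4]))
[[314.3 123.3]
 [313.6  -9.4]]
```

View pics/w7.png

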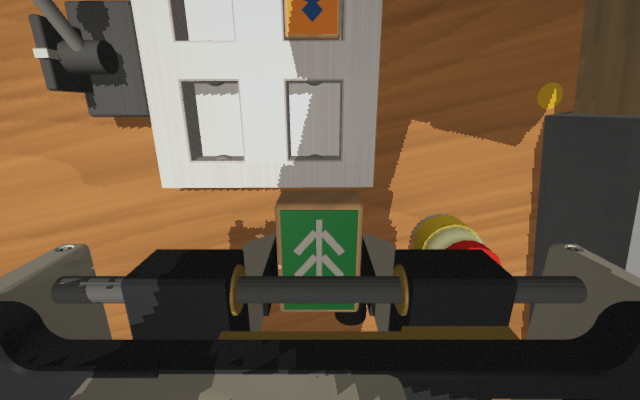

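The target recess mouth is at (286,81), (340,81), (341,160), (287,160). The fish sits flush in its own recess at (313,~0–38).

```bash
python3 - <<'E'
from blk import *
np.set_printoptions(precision=1,suppress=True)
p=camera_params('wrist');t=get_obs()['tool_pos']
Q=ray('wrist',[(286,81),(340.5,81),(341.5,159.5),(287,160)],36,p)[:,:2];print(Q.mean(0),np.diff(Q,axis=0))
im=cv2.cvtColor(cv2.imread('pics/w7.png'),cv2.COLOR_BGR2RGB);hsv=cv2.cvtColor(im,cv2.COLOR_RGB2HSV)
k=(hsv[...,0]>40)&(hsv[...,0]<90)&(hsv[...,1]>100)
for c in(290,345):
    x=np.where(k[190:330,c])[0]+190;print(c,x.min(),x.max())
R=np.array([[.976,-.217],[.217,.976]])
for top,bot,z,tt in((209.5,311.5,t[2]+16,t),):
    F=ray('wrist',[(318.5,top),(318.5,bot)],z,p)[:,:2];print((F.mean(0)-t[:2])@R.T, np.hypot(*(F[1]-F[0])))
    F=ray('wrist',[(318.5,213.5),(318.5,312.5)],z,p)[:,:2];print('fishlike',(F.mean(0)-t[:2])@R.T, np.hypot(*(F[1]-F[0])))
E
```

```text
[ 581.9 -203.8] [[ 10.2  45.4]
 [ 66.2 -12.4]
 [-10.5 -49.1]]
290 210 309
345 210 309
[-0.4 -1. ] 61.43843841618104
fishlike [ 1. -1.] 59.9567686794746
```

Emit:
step_arm(deltas=[-15,2,0,0,40,-20,3,-15,0,40,-20,3,-20,0,40,-11,1.6,-20,0,40,0,0,-20,0,40,0,0,-17,0,40,0,0,0,0,40,0,0,0,0,40,0,0,0,0,40,0,0,0,0,40])

```text
time: 26.75
tool_pos: [584.4, -204.1, 57.4]
tcp_rot: [-3.141, 0.001, 2.921]
contact_force: [-0.3, 0.7, -0.5]
grip_width: 45.7
finger_force: 30.0
```

Emit:
step_arm(deltas=[0,0,-3,0,40,0,0,-3,0,40,0,0,-2,0,40,0,0,-2,0,40,0,0,-2,0,40,0,0,-2,0,40,0,0,0,0,40,0,0,0,0,40,0,0,0,0,40,0,0,0,0,40])

```text
time: 28.0
tool_pos: [584.0, -204.0, 42.8]
tcp_rot: [3.142, 0.0, 2.921]
contact_force: [-0.4, -0.2, -0.7]
grip_width: 45.5
finger_force: 30.0
```

Inside with no force. I'll release, lift, close the fingers and press.

Emit:
step_arm(deltas=[0,0,-3,0,40,0,0,0,0,62,0,0,0,0,62,0,0,0,0,62,0,0,20,0,62,0,0,25,0,30,0,0,0,0,0,0,0,0,0,0,0,0,0,0,0,0,0,0,0,0])

```text
time: 29.25
tool_pos: [583.6, -203.8, 83.9]
tcp_rot: [3.141, -0.001, 2.921]
contact_force: [0.2, 0.1, -0.8]
grip_width: 16.8
finger_force: 0.0
```

Emit:
step_arm(deltas=[-1,0,-10,0,0,0,0,-10,0,0,0,0,-6,0,0,0,0,-4,0,0,0,0,-4,0,0,0,0,-4,0,0,0,0,-4,0,0,0,0,-3,0,0,0,0,-2,0,0,0,0,-1,0,0])

```text
time: 30.5
tool_pos: [583.3, -204.1, 36.8]
tcp_rot: [-3.142, 0.001, 2.921]
contact_force: [1.7, -0.1, 2.3]
grip_width: 0.5
finger_force: 1.5
```

Emit:
step_arm(deltas=[0,0,-1,0,0,0,0,-1,0,0,0,0,0,0,0,0,0,0,0,0,0,0,0,0,0,0,0,0,0,0,0,0,0,0,0,0,0,0,0,0,0,0,0,0,0,0,0,0,0,0])

```text
time: 31.75
tool_pos: [583.4, -204.0, 36.3]
tcp_rot: [-3.141, 0.001, 2.921]
contact_force: [-0.8, 1.9, 11.5]
grip_width: 0.5
finger_force: 6.0
```

Emit:
step_arm(deltas=[0,0,30,0,0,0,0,57,0,0,0,0,57,0,0,-38,-27,0,0,0,-38,-27,0,0,0,-39,-28,0,0,0,-39,-28,0,0,0,-39,-27,0,0,0,0,0,0,0,0,0,0,0,0,0])

```text
time: 33.0
tool_pos: [389.9, -340.5, 178.4]
tcp_rot: [3.14, -0.001, 2.92]
contact_force: [-0.1, -0.5, -1.0]
grip_width: 0.2
finger_force: 0.0
```

```bash
python3 - <<'E'
from h import *
np.set_printoptions(precision=1,suppress=True)
print(get_obs()['tool_pos'])
a=save('scene','s2.png');b=save('side','d2.png')
def red(im,roi):
    x0,y0,x1,y1=roi;h=cv2.cvtColor(im,cv2.COLOR_RGB2HSV)[y0:y1,x0:x1]
    k=(((h[...,0]<6)|(h[...,0]>174))&(h[...,1]>150)).astype(np.uint8)
    n,_,st,c=cv2.connectedComponentsWithStats(k); return [(st[i,4],c[i]+[x0,y0]) for i in range(1,n) if st[i,4]>8]
print(red(a,(240,90,330,160)),red(b,(290,230,380,300)))
A=cv2.resize(a[60:300,200:420],None,fx=1.8,fy=1.8,interpolation=2);B=cv2.resize(b[100:340,270:490][:, :200],None,fx=1.8,fy=1.8,interpolation=2)
cv2.imwrite('pics/ab.png',cv2.cvtColor(np.hstack([A,B]),cv2.COLOR_RGB2BGR))
E
```

```text
[ 389.9 -340.5  178.4]
[(np.int32(24), array([291. , 123.5])), (np.int32(23), array([306.7, 134.7]))] [(np.int32(48), array([320.1, 262.2]))]
```

View pics/ab.png

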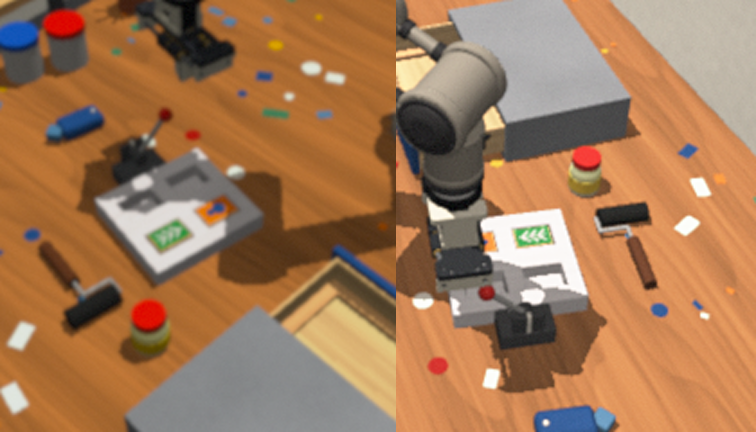

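Both blocks look flush in their recesses. Next I'll lower the closed fingers on the -x side of the ball and push it.

Emit:
step_arm(deltas=[0,0,-25,0,0,0,0,-25,0,0,0,0,-25,0,0,0,0,0,0,0,10,-2.2,0,0,0,12,-2.7,0,0,0,12,-2.7,0,0,0,12,-2.7,0,0,0,12,-2.7,0,0,0,0,0,0,0,0])

```text
time: 34.35
tool_pos: [449.5, -354.4, 103.9]
tcp_rot: [-3.141, 0.002, 2.921]
contact_force: [1.0, -1.1, 0.6]
grip_width: 0.3
finger_force: 0.0
```

Emit:
step_arm(deltas=[8,-1.8,0,0,0,8,-1.8,0,0,0,7,-1.5,0,0,0,5,-1.1,0,0,0,0,0,0,0,0,0,0,0,0,0,0,0,0,0,0,0,0,0,0,0,0,0,0,0,0,0,0,0,0,0])

```text
time: 35.6
tool_pos: [476.0, -360.2, 103.8]
tcp_rot: [3.141, 0.0, 2.921]
contact_force: [0.0, 0.2, -0.4]
grip_width: 0.4
finger_force: 0.0
```

```bash
python3 - <<'E'
from h import *
np.set_printoptions(precision=1,suppress=True)
o=get_obs();print(o['tool_pos'],o['contact_force'])
a=save('scene','s3.png');b=save('side','d3.png')
def red(im,roi):
    x0,y0,x1,y1=roi;h=cv2.cvtColor(im,cv2.COLOR_RGB2HSV)[y0:y1,x0:x1]
    k=(((h[...,0]<6)|(h[...,0]>174))&(h[...,1]>150)).astype(np.uint8)
    n,_,st,c=cv2.connectedComponentsWithStats(k); return [(st[i,4],c[i]+[x0,y0]) for i in range(1,n) if st[i,4]>8]
print(red(a,(230,90,330,160)),red(b,(290,220,380,300)))
print(proj('scene',[[502.6,-366.3,146]]),proj('side',[[502.6,-366.3,146]]))
E
```

```text
[ 476.  -360.2  103.8] [ 0.   0.2 -0.4]
[(np.int32(33), array([273.1, 125.8])), (np.int32(23), array([306.7, 134.7]))] []
[[271.7 126.1]] [[345.6 252.6]]
```

Emit:
step_arm(deltas=[-20,4.4,0,0,0,-30,6.6,0,0,0,-30,6.6,20,0,0,0,20,40,0,0,0,40,40,0,0,0,60,40,0,0,0,60,30,0,0,0,60,0,0,0,0,60,0,0,0,0,60,0,0,0])

```text
time: 36.95
tool_pos: [395.7, 7.1, 266.8]
tcp_rot: [3.141, 0.001, 2.92]
contact_force: [1.1, -0.5, -0.3]
grip_width: 0.6
finger_force: 0.0
```

```bash
python3 - <<'E'
from h import *
np.set_printoptions(precision=1,suppress=True)
o=get_obs();print(o['tool_pos'],o['contact_force'])
a=save('scene','s4.png');b=save('side','d4.png')
def red(im,roi):
    x0,y0,x1,y1=roi;h=cv2.cvtColor(im,cv2.COLOR_RGB2HSV)[y0:y1,x0:x1]
    k=(((h[...,0]<6)|(h[...,0]>174))&(h[...,1]>150)).astype(np.uint8)
    n,_,st,c=cv2.connectedComponentsWithStats(k); return [(st[i,4],c[i]+[x0,y0]) for i in range(1,n) if st[i,4]>8]
print(red(a,(230,90,300,160)),red(b,(290,220,380,300)))
for x in(-20,-10,0,10): 
    P=[[502.6+x*.976,-366.3-x*.217,56+np.sqrt(8100-x*x)]];print(x,proj('scene',P),proj('side',P))
A=cv2.resize(a[90:190,235:325],None,fx=4,fy=4,interpolation=2);B=cv2.resize(b[210:310,290:390],None,fx=4,fy=4,interpolation=2)
cv2.imwrite('pics/lev.png',cv2.cvtColor(np.hstack([A,B]),cv2.COLOR_RGB2BGR))
E
```

```text
[395.7   7.1 266.8] [ 1.1 -0.5 -0.3]
[(np.int32(32), array([272.8, 125.5]))] [(np.int32(55), array([344.9, 252.3]))]
-20 [[277.2 124.1]] [[338.3 254.1]]
-10 [[274.5 124.9]] [[342.  253.2]]
0 [[271.7 126.1]] [[345.6 252.6]]
10 [[269.  127.5]] [[349.2 252.2]]
```

View pics/lev.png

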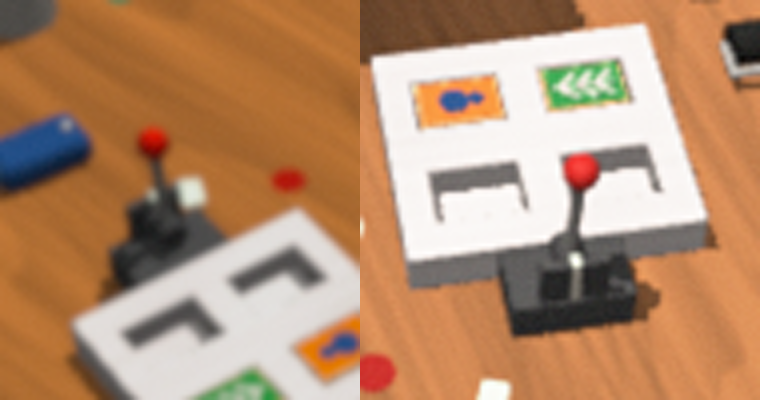

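Side view: the ball at (345,252) stands almost straight above the hinge. A quick numeric check against the hinge pixels follows.

```bash
python3 - <<'E'
from h import *
np.set_printoptions(precision=1,suppress=True)
b=np.array([499.7,-365.6])
print('hinge below ball',proj('side',[[*b,56],[*b,100]]),proj('scene',[[*b,56],[*b,100]]))
m=b+15*np.array([-.217,-.976]);print('mark top if aligned',proj('side',[[*m,74],[*m,56]]),proj('scene',[[*m,74]]))
for n,r in(('d4',(335,262,350,290)),('s4',(265,130,290,150))):
    im=cv2.imread(f'pics/{n}.png');g=im[r[1]:r[3],r[0]:r[2]].mean(2).astype(int);print(n,r);print(g)
E
```

```text
hinge below ball [[343.2 273.3]
 [343.8 263.5]] [[274.6 146.6]
 [273.6 136.6]]
mark top if aligned [[344.6 273.6]
 [344.3 277.6]] [[271.7 139.9]]
d4 (335, 262, 350, 290)
[[245 246 245 246 245 246 242 174  94  80 144 235 246 245 245]
 [246 246 246 246 246 247 237 163  92  85 177 239 246 245 244]
 [247 247 246 246 246 247 228 148  88  88 196 243 246 245 244]
 [246 246 246 247 246 248 213 129  82  95 217 245 246 245 245]
 [245 245 245 247 248 248 201 118  83 118 233 248 246 246 245]
 [245 246 246 246 235 220 160 105  81 124 234 250 248 246 248]
 [246 248 241 216 165 134 107  90  80 101 198 228 226 214 202]
 [249 249 210 129  92  93  98  90  80  73 126 146 141 123 105]
 [204 195 136  85  84  94  94  89  79  63  71  90  96  94  90]
 [106  99  75  71  83  93  96  88  76  55  56  85  95  93  96]
 [ 89  93  75  68  84  87  92  90  85  69  53  77  96  95  96]
 [ 95  92  79  71  74  89  96 142 184 169  99  69  86  90  93]
 [ 95  95  87  71  73  83  95 172 239 225 143  82  85  93  90]
 [ 94  99  95  86  86  87  95 156 248 250 175  98  86  81  77]
 [ 84  96  99  95  94  88  85 112 198 214 144  7
[... 2259 characters left out ...]
57  56  57  59  58  54  52  62  80  84
   83  82  86  94 102 105 108]
 [ 98  79  51  33  25  26  34  47  51  53  55  60  64  62  59  60  70  77
   77  77  80  88  96 102 105]
 [102  83  57  31  23  26  33  37  40  43  51  61  64  65  62  59  68  73
   75  76  78  83  90  96 102]
 [105  90  59  34  26  25  31  29  35  42  50  60  60  58  54  54  61  69
   75  75  76  76  81  88  97]
 [106  90  61  33  28  23  27  28  28  39  48  50  51  43  41  41  52  66
   74  75  75  75  78  81  88]
 [104  89  60  34  27  25  27  28  31  34  38  41  38  32  28  33  47  64
   71  75  75  74  77  77  80]
 [ 95  81  57  39  31  32  32  33  32  34  34  32  27  27  28  36  51  67
   72  75  74  75  76  77  77]]
```

The ball's lean is about 0.05 rad, well within tolerance. Now I'll push the drawer shut against its handle.

Emit:
step_arm(deltas=[-2,45,0,2,0,-2,45,0,2,0,-2,45,0,2,0,-2,45,0,1.9,0,-2,46,0,0,0,0,0,-40,0,0,0,0,-45,0,0,0,0,-45,0,0,0,0,-45,0,0,0,0,-41,0,0])

```text
time: 38.3
tool_pos: [386.4, 230.8, 49.0]
tcp_rot: [3.142, 0.0, 3.058]
contact_force: [1.0, 0.3, -0.6]
grip_width: 0.4
finger_force: 0.0
```

Emit:
step_arm(deltas=[0,0,0,0,0,10,-0.8,0,0,0,20,-1.7,0,0,0,20,-1.7,0,0,0,20,-1.7,0,0,0,20,-1.7,0,0,0,20,-1.7,0,0,0,20,-1.7,0,0,0,20,-1.7,0,0,0,20,-1.7,0,0,0])

```text
time: 39.55
tool_pos: [558.0, 217.1, 52.9]
tcp_rot: [3.14, 0.003, 3.058]
contact_force: [-2.3, 1.5, -0.0]
grip_width: 0.4
finger_force: 0.8
```

Emit:
step_arm(deltas=[5,-0.4,0,0,0,5,-0.4,0,0,0,4,-0.3,0,0,0,3,-0.3,0,0,0,2,0,0,0,0,0,0,0,0,0,0,0,0,0,0,0,0,0,0,0,0,0,0,0,0,0,0,0,0,0])

```text
time: 40.8
tool_pos: [575.0, 215.5, 50.4]
tcp_rot: [3.141, 0.0, 3.058]
contact_force: [-0.9, 0.3, -0.5]
grip_width: 0.5
finger_force: 0.0
```

Not yet at the stop; a little more.

Emit:
step_arm(deltas=[2,-0.2,0,0,0,2,-0.2,0,0,0,2,-0.2,0,0,0,1,0,0,0,0,1,0,0,0,0,0,0,0,0,0,0,0,0,0,0,0,0,0,0,0,0,0,0,0,0,0,0,0,0,0])

```text
time: 42.05
tool_pos: [576.1, 215.4, 50.3]
tcp_rot: [-3.139, -0.015, 3.059]
contact_force: [-23.5, 0.4, 17.7]
grip_width: 0.3
finger_force: 12.2
```

Stopped against the closed position. I'll back off and check.

Emit:
step_arm(deltas=[-10,0.8,0,0,0,-30,2.4,0,0,0,-30,2.4,30,0,0,-30,0,50,0,0,-30,0,50,0,0,-20,30,50,0,0,0,30,20,0,0,0,0,0,0,0,0,0,0,0,0,0,0,0,0,0])

```text
time: 43.3
tool_pos: [432.8, 279.5, 249.2]
tcp_rot: [-3.14, -0.002, 3.058]
contact_force: [0.6, 0.3, 0.5]
grip_width: 0.3
finger_force: 0.0
```

```bash
python3 - <<'E'
from h import *
o=get_obs();print(o['tool_pos'],o['contact_force'])
a=save('scene','s5.png');b=save('side','d5.png')
A=cv2.resize(a[90:310,230:480],None,fx=1.6,fy=1.6,interpolation=2);B=cv2.resize(b[80:300,270:480],None,fx=1.6,fy=1.6,interpolation=2)
cv2.imwrite('pics/fin.png',cv2.cvtColor(np.hstack([A,B]),cv2.COLOR_RGB2BGR))
E
```

```text
[432.83799832 279.54225746 249.16715465] [0.59102384 0.31929884 0.50937287]
```

View pics/fin.png

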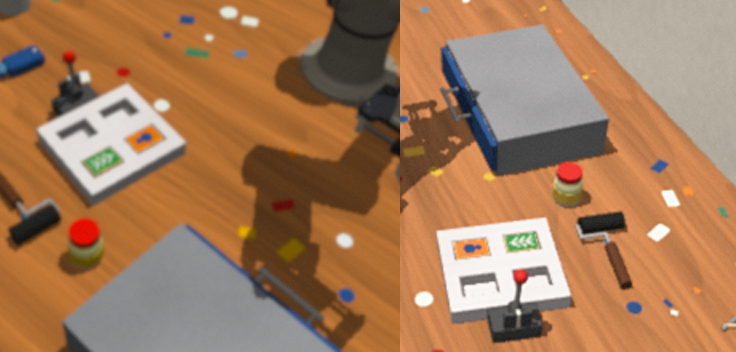

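The drawer is shut, both blocks (146,138) and (102,161) are flush, the lever is upright and the bystanders haven't moved.

```bash
python3 -c "
from plant import *
print(close_job())"
```

```text
the job is handed in; nothing more can be done
None
```

I handed the job in: the drawer held two blocks (fish and leaf), and both are pressed flush in the bed, the clamp lever stands about upright, the drawer is shut, and the jar, roller and clay fish are where they were; no verdict was returned.

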